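# Varnish a carved plaque at the spray stand

## Task

Take the pale, unvarnished carved plaque out of the drying rack and stand it upright and centred in the groove of the wooden spray stand, carved side towards the spray can, without dropping it. Once it stands there on its own, let go and press the can's red spray cap fully down for a moment (about a quarter of a second or longer), then let it spring back up. Do not spray while the plaque is missing from the stand, and leave the dark varnished plaque, the jar and the gouge where they are.

Things in the scene. Friction and masses are not known exactly. Their poses are not given: they have to be found in the camera images.
- plaque: Plaque to varnish: wooden tablet 110 wide (y), 100 tall (z), 16 mm thick (x), 80-150 g. Front (+x): pale wood, dark carved fir tree and border; back (-x): 4 mm green layer, seen from above as a green stripe. Origin: centre of underside, z up. Starts upright in either rack slot, front along the rack's +x; pinch its top edge across the thickness from above.
- carved_face (a point): Middle of the bottom edge of the plaque's carved front face: 8 mm along the plaque's +x from the plaque's origin.
- varnished_plaque: Bystander: a plaque of the same size, dark brown with a brass-coloured pattern, in the rack's other slot. Same origin and axes. Leave it there.
- rack: Fixed wooden drying rack: board 190 (x) x 130 (y) x 15 mm. Two slots along y at x = -48 and +48 mm, each between rails 120 mm long, 8 mm thick, 30 mm tall, 20 mm apart. Plaques stand on the board, 15 mm above the bench. Origin: centre of underside.
- station: Fixed spray station: plywood board 140 (x) x 300 (y) x 15 mm; origin: centre of underside, z up. At y = +90 mm a blue-and-white spray can, 54 mm in diameter, its red cap's white nozzle pointing to -y; at y = -90 mm the wooden spray stand (see stand_seat). In the stand the plaque's front (+x) must point along the station's +y.
- stand_seat (a point): Where the middle of the plaque's underside belongs: centre of the floor (75 mm above bench) of a groove 26 mm wide that runs along x, 100 mm long and open at both ends; axes as station. Behind it (-y) a back rest 10 mm thick, 55 mm above the groove floor; in front (+y) a lip 10 mm thick, 10 mm high.
- cap_top (a point): Centre of the flat top of the red spray cap (36 mm in diameter, flat over the middle 30 mm, 22 mm tall), 168 mm above the bench when up; it goes down with the cap.
- spray_cap (a joint): How far the spray cap is pressed down: 0 m up, 0.007 m at its stop. A spring pushes it up: 3 N to begin, 10 N at the stop.
- jar: Bystander: closed white plastic jar, 52 mm in diameter, 85 mm tall, loose. Origin: centre of its underside.
- gouge: Bystander: a loose carving gouge lying on the bench, 205 mm long along its x (wooden handle to -x, blade to +x), 26 mm thick; origin at about the middle of its length, at bench height.
Mind the look-alikes: they are no part of the job. Leave any blue look-alike of the plaque alone.

How it is judged (in metres and radians):
On the way, in this order (a step that is already met when the one before it is completed fails the run):
1. the plaque stands in the stand's groove, carved side to the can, let go (x of plaque in the frame of station between -0.02 and 0.02 m and y of plaque in the frame of station between -0.101 and -0.079 m and z of plaque in the frame of station between 0.072 and 0.079 m and y of carved_face in the frame of station above -0.09 m and angle between the x axis of plaque and the y axis of station, either way round below 0.2 rad and angle between plaque's own z axis and vertical below 0.2 rad and contact force between the fingers and plaque below 0.1 N and linear speed of plaque below 0.02 m/s), for 0.3 s.
2. the spray cap is pressed down at least 5.5 of its 7 mm for 0.15 s, with the plaque in the stand (x of plaque in the frame of station between -0.02 and 0.02 m and y of plaque in the frame of station between -0.101 and -0.079 m and z of plaque in the frame of station between 0.072 and 0.079 m and y of carved_face in the frame of station above -0.09 m and angle between the x axis of plaque and the y axis of station, either way round below 0.2 rad and angle between plaque's own z axis and vertical below 0.2 rad and value of joint spray_cap above 0.0055 m), for 0.15 s.
At the end, for the whole second after the job is handed in: The pale plaque rests in the stand's groove, let go: on the floor (4 mm), centred (20 mm), upright and square (0.2 rad), carved side to the can; the cap is back up (1 mm); the varnished plaque is within 20 mm, jar and gouge within 30 mm of their starts (all of step 1 and value of joint spray_cap below 0.001 m and distance of varnished_plaque from where it was at the start of the episode below 0.02 m and distance of each of jar, gouge from where it was at the start of the episode below 0.03 m); the robot touches nothing.
It fails at once if the cap is pressed (over 3 mm) while the plaque is not standing in the stand, carved side to the can (value of joint spray_cap above 0.003 m and not (x of plaque in the frame of station between -0.02 and 0.02 m and y of plaque in the frame of station between -0.101 and -0.079 m and z of plaque in the frame of station between 0.072 and 0.079 m and y of carved_face in the frame of station above -0.09 m and angle between the x axis of plaque and the y axis of station, either way round below 0.2 rad and angle between plaque's own z axis and vertical below 0.2 rad)).
It fails at once if the plaque is dropped (falls free of the fingers at over 0.5 m/s) (contact force between the fingers and plaque below 0.1 N and linear speed of plaque above 0.5 m/s).
It fails at once if a bystander is disturbed: the varnished plaque moved 20 mm, the jar or the gouge 30 mm (distance of varnished_plaque from where it was at the start of the episode above 0.02 m or distance of any of jar, gouge from where it was at the start of the episode above 0.03 m).
It also fails if it takes over 54 s, if anything falls off the work surface, if the arm or the gripper's body presses on something with over 40 N, if the wrist force passes 120 N, or if a joint passes its speed limit or range.

## Robot

A 6-joint arm with a two-finger parallel gripper is mounted at the origin on the work surface. World frame = base frame: x ahead of the robot, y to its left, z up, the work surface at z = 0. Lengths are in m, angles in degrees, forces in N, time in s.
With the tool pointing down it reaches from about 0.4 to 0.825 m from the base axis. Payload 7 kg.
Tool frame: the origin (TCP) lies at the very end of the fingers, on their centre line; the grasp point (between the pads) lies 19 mm behind it; z points along the fingers, y is the line along which they close (so a half turn about z gives the same grasp; the last joint's range is limited). The gripper opens to 88 mm and grips with 3 to 60 N. Pads are 19 mm wide; open, the fingers measure 130 mm over their backs; the gripper's body (78 mm by 193 mm) begins 47 mm behind the grasp point.
Start: joints at [80.22, 20.546, 0.682, 0, -70.136, -16.507], TCP at [0.299, 0.605, 0.227] pointing down, gripper open.
Joint ranges: [-176.03, 176.03], [-82.01, 121.73], [-58.28, 71.71], [-173.87, 95.51], [-174.79, -0.11], [-173.66, 173.66]. Speed limits (degrees/s): [136.94, 136.94, 172.46, 180, 180, 180].

## Interface

Orientations are given as [roll, pitch, yaw] about the fixed x, y, z axes, in that order (R = Rz(yaw) Ry(pitch) Rx(roll)).
In Python, from plant import ctrl gives the robot as it stands.
- The arm moves only by the tool carry_out, never from a script. Its argument "deltas" is a list that holds one entry, the list of rows, each a list of 5 numbers: the shift along the tool's x, y, z scaled (see below), then the turn about the tool's z scaled (see below), then the opening, from -1 (shut) to 1 (fully open). A call has 1 to 5 rows; each row is the pose to reach, as a shift and turn from the pose commanded when the call began, along the tool's axes at that moment, turning the shorter way round; what a row does not reach only later rows make up. The controller multiplies each number of a shift by 20 cm and each number of a turn by 2 pi rad. A row lasts 1/10 s, in which the tool goes at most 50 mm and 8.59 degrees, less where a joint would pass 70% of its speed; a pose out of reach is approached as far as the arm can. A call with a number of a shift or a turn outside -1 to 1 is refused whole. A call with a gripper value outside its range is refused whole. The fingers move at their own pace and stop on an object; the grip force is fixed at half the most. Time passes only in rows, so rows that repeat a pose let the fingers close. It gives the time, the measured TCP pose, the force, the opening and the grip force at its end, in the units of the state.
- ctrl.get_obs(): the state, without advancing time (a new reading comes with each control period).
- ctrl.snapshot(name): name is "side" or "top"; returns a dict with "color" (480x640x3 uint8, red, green, blue), "camera_matrix" (3x3 intrinsics, pixels), "R" (3x3) and "t" (3): a world point X has camera coordinates R X + t. Camera axes: x right, y down, z forward; pixel columns grow to the right and rows downward; lengths in m; the calibration is good to about 2 mm. A picture is of the moment at which its call begins. There is no depth.
- ctrl.close_job(): hands the job in; it is judged then, once.
Trained networks look in a picture, given as the dict that the camera call returned (one of the last four; its "shot" number tells which), for a name from the list of things; names that differ only in an ending like _2 or _b are one class to them, and where a whole thing is asked for, a point or a joint stands for the part that bears it (a point fixed in the world has none). Each returns a list of dicts, best first, with "p" (0 to 1); they miss things now and then, are a little off and sometimes report something else, mostly with a low value. They report only what shows in the picture. A call takes as long as a camera call. They do not tell look-alikes from the thing itself.
- ctrl.search_frame(picture, name): "centre" ([column, row] in pixels, amid what is visible of it).
- ctrl.silhouettes(picture, name): "mask" (480x640 bool, what is visible of it) and "centre" ([column, row] in pixels, amid what is visible of it).
- ctrl.spot_point(picture, name): "centre" ([column, row] in pixels: a listed point, or the origin of a listed thing).
The state is a dict: "clock": time; "joint_pos": joint angles; "qvel": joint speeds; "tau": joint torques, N m; "tool_pos": TCP position; "orientation": TCP orientation; "force": force on the tool from outside, world axes, zero at the start; "moment": the same for the moment, N m; "opening": finger opening in m; "gripper_force": force on a finger pad.
Only numpy, scipy, OpenCV 4.12 (cv2) and the standard library are available. Lean on these libraries where they do the work, as an engineer would, in place of code of your own. Each camera call takes 0.05 s, during which the arm holds its last target. There are 200 camera calls.

## Working session

There is one attempt and no reset: what is moved stays moved. The work goes in short steps, Python scripts to look and compute and a tool call to move; the robot and the scene stay as the last step left them, time stands still between calls to the robot, and variables do not carry over. Pictures are saved under pics/ and viewed, at most 10 in all, crops included, and the job is handed in when it is done.

Besides the shell and the picture viewer there is one more tool, called after "Request:" as name([rows], argument=value, ...), one row to a line, values as JSON. carry_out: Moves the arm, as the interface text tells. Its arguments: {"type":"object","properties":{"deltas":{"type":"array"}},"required":["deltas"]}

```bash
mkdir -p pics; cat > h.py <<'E'
from plant import ctrl
import numpy as np, cv2
def save(p,name): cv2.imwrite('pics/'+name, p['color'][:,:,::-1])
def ray(p,uv):
    K,R,t=map(np.array,(p['camera_matrix'],p['R'],p['t']))
    return -R.T@t, R.T@np.linalg.inv(K)@np.array([uv[0],uv[1],1.])
def atz(p,uv,z):
    o,d=ray(p,uv); return o+d*(z-o[2])/d[2]
def proj(p,X):
    c=np.array(p['R'])@np.array(X)+np.array(p['t']); c=np.array(p['camera_matrix'])@c; return c[:2]/c[2]
def tri(p1,u1,p2,u2):
    A=[];b=[]
    for p,u in((p1,u1),(p2,u2)):
        o,d=ray(p,u); d=d/np.linalg.norm(d); M=np.eye(3)-np.outer(d,d); A.append(M); b.append(M@o)
    return np.linalg.lstsq(np.vstack(A),np.hstack(b),rcond=None)[0]
E
python3 - <<'E'
from h import *
P={n:ctrl.snapshot(n) for n in('top','side')}
for n,p in P.items():
    save(p,n+'0.png')
    print(n,'cam',np.round(-np.array(p['R']).T@np.array(p['t']),3))
    for k in ['plaque','varnished_plaque','rack','station','stand_seat','cap_top','carved_face','jar','gouge']:
        r=ctrl.spot_point(p,k); print(k,[(np.round(x['centre'],1).tolist(),round(x['p'],2)) for x in r[:4]])
print(ctrl.get_obs())
E
```

```text
top cam [0.468 0.005 1.189]
plaque [([418.4, 230.1], 0.83), ([170.0, 261.0], 0.4)]
varnished_plaque [([414.1, 273.2], 0.56)]
rack [([413.6, 251.9], 0.76)]
station [([231.3, 255.5], 0.96)]
stand_seat []
cap_top [([172.4, 261.5], 0.64)]
carved_face [([421.6, 226.2], 0.89), ([417.5, 231.0], 0.62), ([340.5, 268.4], 0.56)]
jar [([306.3, 322.5], 0.62)]
gouge [([313.7, 155.4], 0.65)]
side cam [0.319 0.616 0.647]
plaque [([361.4, 282.8], 0.74), ([348.1, 223.2], 0.71)]
varnished_plaque [([387.0, 239.4], 0.76)]
rack [([365.3, 233.6], 0.92)]
station [([296.0, 381.0], 0.93)]
stand_seat [([309.9, 310.5], 0.98)]
cap_top [([282.4, 363.6], 0.93)]
carved_face []
jar [([415.5, 331.6], 0.56)]
gouge [([229.1, 278.0], 0.92)]
{'clock': 1.0, 'joint_pos': array([ 8.02198838e+01,  2.05454036e+01,  6.80118801e-01, -1.65200773e-03,
       -7.01361785e+01, -1.65071538e+01]), 'qvel': array([ 0.09230223, -0.00929254, -0.0357013 , -0.04845369,  0.07745937,
        0.03451156]), 'tau': array([ 9.22028776e-04, -5.82391977e+01,  2.93304670e+01,  7.00260177e+00,
        1.26050989e-02, -3.66536233e-05]), 'tool_pos': array([0.29892929, 0.60514912, 0.22655285]), 'orientation': array([ 1.79998156e+02,  1.07389381e-03, -2.62878314e+01]), 'force': array([-0.42974142,  0.23438549,  0.51398008]), 'moment': array([0.0358676 , 0.00157506, 0.00147817]), 'gripper_force': 0.0, 'opening': 0.08759853497842031}
```

View pics/top0.png

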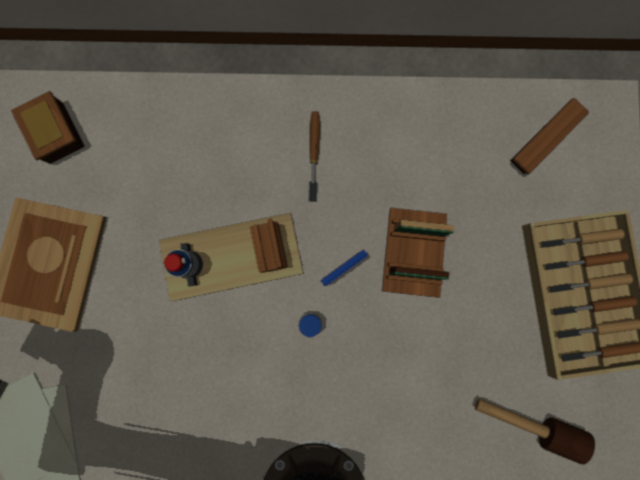

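View pics/side0.png

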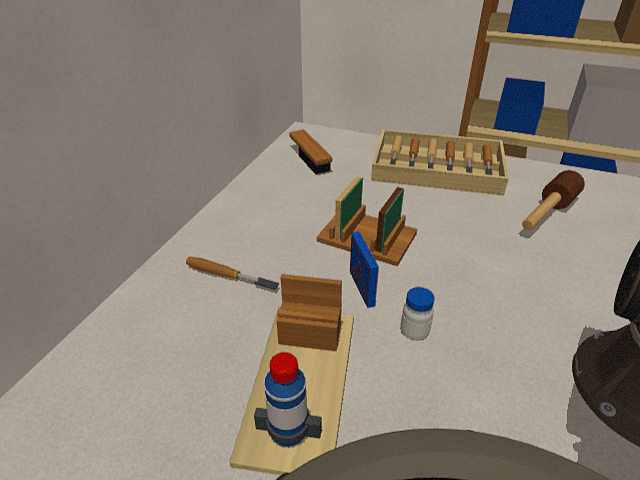

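The candidates are: pale plaque at top (420,229) / side (350,207), dark plaque at top (417,273) / side (391,218), and blue look-alike at top (345,268) / side (363,268). The one in the rack slot with the pale top edge fits the description. I'll confirm it in a crop and measure.

```bash
cat > fit.py <<'E'
from h import *
from scipy.optimize import minimize
def box(cx,cy,sx,sy,z0,z1): return [[cx+a*sx/2,cy+b*sy/2,z] for a in(-1,1) for b in(-1,1) for z in(z0,z1)]
def cyl(cx,cy,r,z0,z1): return [[cx+r*np.cos(a),cy+r*np.sin(a),z] for a in np.linspace(0,6.28,24) for z in(z0,z1)]
PL=[box(0,0,.016,.110,.015,.115)]
RACK=[box(0,0,.19,.13,0,.015)]+[box(s*.048+t*.014,0,.008,.12,.015,.045) for s in(-1,1) for t in(-1,1)]
ST=[box(0,0,.14,.30,0,.015),box(0,-.09,.1,.046,.015,.085),box(0,-.108,.1,.010,.075,.13),cyl(0,.09,.027,.015,.14),cyl(0,.09,.018,.14,.168)]
def render(p,parts,q):
    m=np.zeros((480*2,640*2),np.uint8); c,s=np.cos(q[2]),np.sin(q[2])
    for b in parts:
        b=np.array(b); W=np.c_[q[0]+c*b[:,0]-s*b[:,1],q[1]+s*b[:,0]+c*b[:,1],b[:,2]]
        u=np.array([proj(p,w) for w in W]); u=np.round((u+.5)*2*16-8).astype(np.int32)
        cv2.fillConvexPoly(m,cv2.convexHull(u),1,shift=4)
    return m>0
def fit(views,parts,q0,ignore=None):
    def cost(q):
        e=0
        for p,mk in views:
            r=render(p,parts,q); t=np.kron(mk,np.ones((2,2)))>0
            e+=1-(r&t).sum()/max(1,(r|t).sum())
        return e
    best=None
    q=np.array(q0,float)
    for d in(.02,.008,.003):
        S=np.array([q,q+[d,0,0],q+[0,d,0],q+[0,0,d*8]])
        r=minimize(cost,q,method='Nelder-Mead',options=dict(initial_simplex=S,xatol=2e-4,fatol=1e-4,maxiter=80)); q=r.x
    return q,r.fun
E
cat > m1.py <<'E'
from fit import *
t=ctrl.snapshot('top'); s=ctrl.snapshot('side')
def sil(p,k,near):
    r=ctrl.silhouettes(p,k); print(k,[(np.round(x['centre']).tolist(),round(x['p'],2),int(x['mask'].sum())) for x in r])
    r=[x for x in r if np.hypot(*(np.array(x['centre'])-near))<25]; return r[0]['mask'] if r else None
for k,parts,nt,ns in (('plaque',PL,(420,230),(350,207)),('varnished_plaque',PL,(416,273),(391,220)),('rack',RACK,(414,252),(367,225)),('station',ST,(231,258),(296,380))):
    v=[(p,sil(p,k,n)) for p,n in((t,nt),(s,ns))]; v=[x for x in v if x[1] is not None]
    z=.065 if parts is PL else .02
    q0=list(atz(t,nt,z)[:2])+[-.07 if parts is not ST else .1]
    for vv in [v]+[[x] for x in v]:
        q,f=fit(vv,parts,q0); print(k,np.round(q[:2],4),round(np.degrees(q[2]),1),round(f,3))
a=cv2.resize(t['color'][200:305,375:475],None,fx=4,fy=4,interpolation=3)
b=cv2.resize(s['color'][170:275,310:410],None,fx=4,fy=4,interpolation=3)
cv2.imwrite('pics/crop.png',np.hstack([a,b])[:,:,::-1])
print('cap tri',tri(t,ctrl.spot_point(t,'cap_top')[0]['centre'],s,ctrl.spot_point(s,'cap_top')[0]['centre']))
print('seat',atz(s,ctrl.spot_point(s,'stand_seat')[0]['centre'],.075))
E
python3 m1.py
```

```text
plaque [([342.0, 265.0], 0.92, 436), ([422.0, 228.0], 0.66, 694)]
plaque [([346.0, 203.0], 0.71, 1056), ([362.0, 264.0], 0.55, 1434)]
plaque [ 0.5861 -0.2266] -4.9 0.335
plaque [ 0.5866 -0.2255] -4.7 0.101
plaque [ 0.5825 -0.2283] -5.5 0.154
varnished_plaque [([419.0, 272.0], 0.63, 528), ([422.0, 229.0], 0.26, 735)]
varnished_plaque [([388.0, 220.0], 0.72, 951)]
varnished_plaque [ 0.4907 -0.2166] -5.3 0.349
varnished_plaque [ 0.4912 -0.2141] -5.3 0.103
varnished_plaque [ 0.4867 -0.216 ] -4.7 0.15
rack [([413.0, 255.0], 0.61, 3776), ([231.0, 255.0], 0.37, 8324)]
rack [([369.0, 235.0], 0.76, 2425)]
rack [ 0.5357 -0.2186] -5.6 0.65
rack [ 0.5389 -0.218 ] -5.6 0.257
rack [ 0.5342 -0.221 ] -5.3 0.363
station [([228.0, 254.0], 0.86, 8585)]
station [([298.0, 381.0], 0.8, 16041), ([286.0, 366.0], 0.48, 742)]
station [0.522 0.192] 12.0 0.13
station [0.5232 0.1932] 12.4 0.015
station [0.5193 0.1901] 12.4 0.082
cap tri [0.49927183 0.28504587 0.1757736 ]
seat [0.54208211 0.10179695 0.075     ]
```

View pics/crop.png

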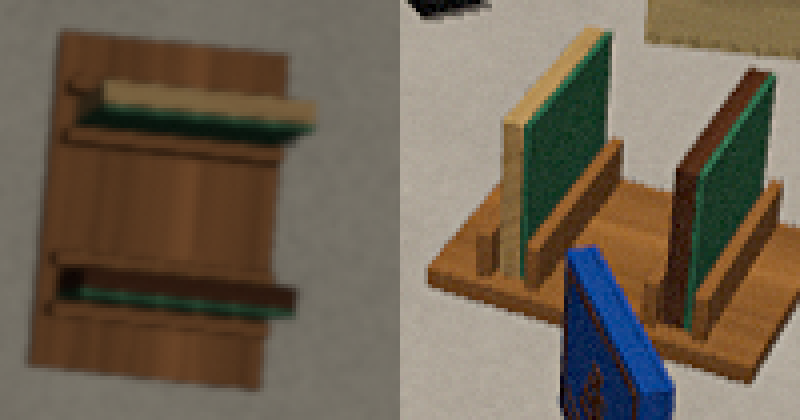

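The crop shows the pale plaque in the rack's far slot: pale top edge, green back towards -x, so its front faces +x. The dark plaque is in the near slot, and the blue one stands outside the rack. The fits agree with the known sizes, so I'll plan the transit.

```bash
cat > plan.py <<'E'
from h import *
def plan(wps,start=None):
    o=ctrl.get_obs(); c=np.r_[o['tool_pos'],o['orientation'][2]] if start is None else np.array(start,float)
    for w in wps:
        w=np.array(w,float); d=w[:3]-c[:3]; a=np.radians(c[3])
        x=np.array([np.cos(a),np.sin(a),0]); y=np.array([np.sin(a),-np.cos(a),0])
        t=-((w[3]-c[3]+180)%360-180)/360
        print(w,'->',np.round([d@x/.2,d@y/.2,-d[2]/.2,t],4),'mm',round(1e3*np.linalg.norm(d)))
        c=w
E
python3 -c "
from plan import *
plan([(.37,.40,.25,-60),(.45,.19,.25,-95),(.53,-.02,.25,-95),(.585,-.2265,.22,-95)])"
```

```text
[  0.37   0.4    0.25 -60.  ] -> [ 0.7729  0.7624 -0.1172  0.0936] mm 218
[  0.45   0.19   0.25 -95.  ] -> [ 1.1093  0.1786 -0.      0.0972] mm 225
[ 5.3e-01 -2.0e-02  2.5e-01 -9.5e+01] -> [ 1.0111 -0.49   -0.     -0.    ] mm 225
[  0.585   -0.2265   0.22   -95.    ] -> [ 1.0046 -0.3639  0.15   -0.    ] mm 216
```

Request:
carry_out([
  [[0.16,0.16,-0.03,0.02,1],[0.32,0.32,-0.06,0.04,1],[0.5,0.48,-0.1,0.06,1],[0.68,0.64,-0.12,0.08,1],[0.77,0.76,-0.12,0.0936,1]],
])

```text
clock: 2.15
tool_pos: [0.3708, 0.3983, 0.2516]
orientation: [-179.9, 0.0, -60.3]
force: [0.5, -0.1, 0.2]
opening: 0.0878
gripper_force: 0.0
```

Request:
carry_out([
  [[0.2,0.04,0,0.02,1],[0.4,0.07,0,0.04,1],[0.6,0.1,0,0.06,1],[0.8,0.14,0,0.08,1],[1.0,0.17,0,0.0972,1]],
])

```text
clock: 2.65
tool_pos: [0.4405, 0.2089, 0.251]
orientation: [-180.0, 0.0, -95.2]
force: [0.2, 1.2, 0.7]
opening: 0.0876
gripper_force: 0.0
```

Request:
carry_out([
  [[0.2,-0.1,0,0,1],[0.4,-0.2,0,0,1],[0.6,-0.3,0,0,1],[0.8,-0.4,0,0,1],[1.0,-0.49,0,0,1]],
])

```text
clock: 3.15
tool_pos: [0.5211, 0.001, 0.2509]
orientation: [-179.9, 0.0, -95.0]
force: [0.4, 0.2, 0.5]
opening: 0.088
gripper_force: 0.0
```

```bash
python3 -c "
from plan import *
plan([(.585,-.2265,.20,-95)]); print(ctrl.get_obs()['joint_pos'])"
```

```text
[  0.585   -0.2265   0.2    -95.    ] -> [ 1.1055e+00 -4.1650e-01  2.5470e-01  1.0000e-04] mm 242
[ 2.17043749e+01  5.00964595e+00 -1.63863161e+01  4.27673806e-03
 -6.85475257e+01 -2.66711484e+01]
```

Request:
carry_out([
  [[0.22,-0.08,0,0,1],[0.44,-0.17,0,0,1],[0.66,-0.25,0,0,1],[0.88,-0.33,0,0,1],[1.0,-0.4165,0.1,0,1]],
])

```text
clock: 3.65
tool_pos: [0.5877, -0.2074, 0.2332]
orientation: [-179.7, -0.1, -95.1]
force: [0.8, 0.7, 0.3]
opening: 0.0874
gripper_force: 0.0
```

```bash
python3 -c "
from plan import *
plan([(.585,-.2265,.13,-95),(.585,-.2265,.08,-95)])"
```

```text
[  0.585   -0.2265   0.13   -95.    ] -> [ 9.650e-02  5.200e-03  5.158e-01 -2.000e-04] mm 105
[ 5.850e-01 -2.265e-01  8.000e-02 -9.500e+01] -> [ 0.    0.    0.25 -0.  ] mm 50
```

Request:
carry_out([
  [[0.1,0.0,0.15,0,1],[0.1,0.0,0.3,0,1],[0.1,0.0,0.45,0,1],[0.1,0.0,0.5,0,1],[0.1,0.0,0.5,0,1]],
])

```text
clock: 4.15
tool_pos: [0.5837, -0.2236, 0.1293]
orientation: [179.8, -0.0, -95.0]
force: [0.0, 0.7, 0.2]
opening: 0.0874
gripper_force: 0.0
```

```bash
python3 - <<'E'
from plan import *
plan([(.585,-.2265,.08,-95)])
t=ctrl.snapshot('top');s=ctrl.snapshot('side')
a=cv2.resize(t['color'][190:290,380:480],None,fx=4,fy=4,interpolation=3)
b=cv2.resize(s['color'][165:265,310:410],None,fx=4,fy=4,interpolation=3)
cv2.imwrite('pics/crop2.png',np.hstack([a,b])[:,:,::-1])
E
```

```text
[ 5.850e-01 -2.265e-01  8.000e-02 -9.500e+01] -> [ 1.410e-02 -7.700e-03  2.466e-01  1.000e-04] mm 49
```

View pics/crop2.png

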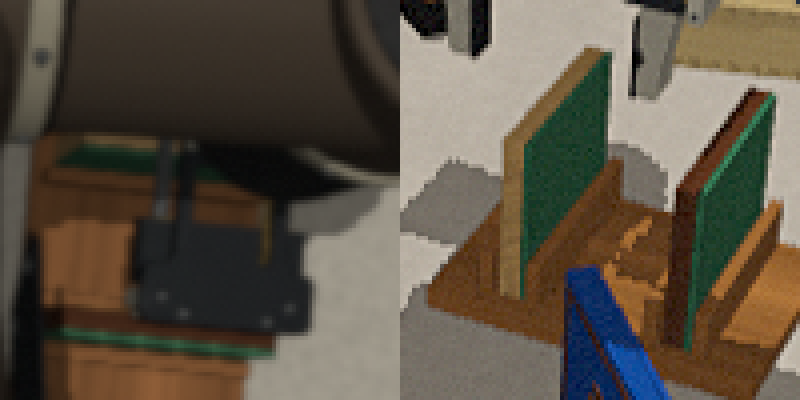

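The side crop shows the fingers at crop columns 465 and 655, straddling the plaque's top edge at about 555. I'll go down and close.

Request:
carry_out([
  [[0.01,0,0.08,0,1],[0.01,-0.005,0.16,0,1],[0.01,-0.005,0.245,0,1],[0.01,-0.005,0.245,0,1],[0.01,-0.005,0.245,0,1]],
])

```text
clock: 4.75
tool_pos: [0.5863, -0.2258, 0.0833]
orientation: [-179.9, -0.0, -94.9]
force: [-0.8, 0.6, 0.9]
opening: 0.0877
gripper_force: 0.0
```

Request:
carry_out([
  [[0,0,0,0,-0.2],[0,0,0,0,-0.5],[0,0,0,0,-1],[0,0,0,0,-1],[0,0,0,0,-1]],
])

```text
clock: 5.25
tool_pos: [0.5854, -0.2257, 0.0817]
orientation: [-180.0, 0.0, -95.0]
force: [-0.0, -0.2, 0.6]
opening: 0.0533
gripper_force: 0.0
```

Request:
carry_out([
  [[0,0,0,0,-1],[0,0,0,0,-1],[0,0,0,0,-1],[0,0,0,0,-1],[0,0,0,0,-1]],
])

```text
clock: 5.75
tool_pos: [0.5853, -0.2257, 0.0815]
orientation: [180.0, 0.0, -95.0]
force: [0.5, -1.5, -1.6]
opening: 0.0161
gripper_force: 30.0
```

Request:
carry_out([
  [[0,0,0,0,-1],[0,0,0,0,-1],[0,0,0,0,-1],[0,0,0,0,-1]],
])

```text
clock: 6.15
tool_pos: [0.5853, -0.2257, 0.0814]
orientation: [180.0, 0.0, -95.0]
force: [-0.4, -0.2, -1.5]
opening: 0.0159
gripper_force: 30.0
```

Gripped at 16 mm with 30 N, which matches the plaque's thickness. Now the lift.

Request:
carry_out([
  [[0,0,-0.05,0,-1],[0,0,-0.12,0,-1],[0,0,-0.22,0,-1],[0,0,-0.32,0,-1],[0,0,-0.42,0,-1]],
])

```text
clock: 6.65
tool_pos: [0.5856, -0.2258, 0.1679]
orientation: [-179.9, -0.0, -95.0]
force: [0.9, -0.3, -1.2]
opening: 0.0157
gripper_force: 30.0
```

Request:
carry_out([
  [[0,0,-0.1,0,-1],[0,0,-0.2,0,-1],[0,0,-0.3,0,-1],[0,0,-0.38,0,-1],[0,0,-0.4,0,-1]],
])

```text
clock: 7.15
tool_pos: [0.5863, -0.2261, 0.2493]
orientation: [-179.7, -0.0, -95.0]
force: [-0.1, 0.2, -1.3]
opening: 0.0158
gripper_force: 30.0
```

```bash
python3 -c "
from plan import *
plan([(.585,-.11,.245,-70),(.57,0.0,.245,-35),(.542,.103,.245,0),(.542,.103,.245,12.3)])"
```

```text
[  0.585  -0.11    0.245 -70.   ] -> [-0.5776  0.0566  0.0214 -0.0693] mm 116
[  0.57    0.      0.245 -35.   ] -> [-0.5425 -0.1176 -0.     -0.0972] mm 111
[0.542 0.103 0.245 0.   ] -> [-0.4101 -0.3416 -0.     -0.0972] mm 107
[ 0.542  0.103  0.245 12.3  ] -> [ 0.      0.     -0.     -0.0342] mm 0
```

Request:
carry_out([
  [[-0.08,0.01,0,-0.01,-1],[-0.2,0.02,0,-0.025,-1],[-0.33,0.03,0,-0.04,-1],[-0.45,0.05,0,-0.055,-1],[-0.58,0.06,0,-0.0693,-1]],
])

```text
clock: 7.65
tool_pos: [0.5828, -0.1083, 0.2456]
orientation: [180.0, 0.0, -69.8]
force: [1.3, -0.5, -1.0]
opening: 0.0157
gripper_force: 30.0
```

Request:
carry_out([
  [[-0.11,-0.02,0,-0.02,-1],[-0.22,-0.05,0,-0.04,-1],[-0.33,-0.07,0,-0.06,-1],[-0.44,-0.1,0,-0.08,-1],[-0.54,-0.12,0,-0.0972,-1]],
])

```text
clock: 8.15
tool_pos: [0.5687, 0.0016, 0.2456]
orientation: [-180.0, 0.0, -34.7]
force: [-0.4, -0.1, -1.4]
opening: 0.0157
gripper_force: 30.0
```

Request:
carry_out([
  [[-0.1,-0.08,0,-0.02,-1],[-0.2,-0.16,0,-0.04,-1],[-0.3,-0.24,0,-0.06,-1],[-0.38,-0.31,0,-0.08,-1],[-0.41,-0.34,0,-0.0972,-1]],
])

```text
clock: 8.65
tool_pos: [0.5402, 0.1048, 0.2457]
orientation: [-180.0, -0.0, 0.3]
force: [0.4, 0.1, -1.7]
opening: 0.0157
gripper_force: 30.0
```

Request:
carry_out([
  [[0,0,0,-0.015,-1],[0,0,0,-0.03,-1],[0,0,0,-0.0342,-1],[0,0,0,-0.0342,-1],[0,0,0,-0.0342,-1]],
])

```text
clock: 9.15
tool_pos: [0.5409, 0.1032, 0.2456]
orientation: [180.0, 0.0, 12.1]
force: [-0.5, 0.5, -1.0]
opening: 0.0158
gripper_force: 30.0
```

```bash
python3 - <<'E'
from fit import *
from plan import plan
plan([(.5417,.103,.18,12.3)])
t=ctrl.snapshot('top');s=ctrl.snapshot('side')
save(t,'top3.png')
cv2.imwrite('pics/side3.png',cv2.resize(s['color'][160:400,220:420],None,fx=2.5,fy=2.5,interpolation=3)[:,:,::-1])
o=ctrl.get_obs()['tool_pos']
print(ctrl.get_obs()['orientation'],ctrl.get_obs()['joint_pos'])
dz=o[2]-.0814
P2=[box(0,0,.016,.110,.015+dz,.115+dz)]
r=ctrl.silhouettes(s,'plaque'); print([(np.round(x['centre']),x['p'],x['mask'].sum()) for x in r])
for x in r[:2]:
  q,f=fit([(s,x['mask'])],P2,[o[0],o[1],np.radians(102)]); print(q[:2],np.degrees(q[2]),f)
r=ctrl.silhouettes(s,'station'); q,f=fit([(s,r[0]['mask'])],ST+P2[:0],[.522,.192,.214]); print('st',q,f)
E
```

```text
[ 0.5417  0.103   0.18   12.3   ] -> [ 0.0037  0.0017  0.3278 -0.0004] mm 66
[1.79999834e+02 2.16373508e-03 1.21746278e+01] [ 3.11792994e+01  8.14536783e+00 -1.34621687e+01 -5.88786999e-04
 -6.83945634e+01  7.09955451e+01]
[(array([362., 266.]), 0.89, np.int64(1499)), (array([314., 240.]), 0.78, np.int64(3094)), (array([219., 270.]), 0.46, np.int64(731)), (array([285., 369.]), 0.19, np.int64(799))]
[0.54097063 0.10317769] 102.0 1.0
[0.53999307 0.10258567] 99.51616694672792 0.34572864321608043
st [0.51957308 0.19007275 0.21964886] 0.02296357996323528
```

View pics/side3.png

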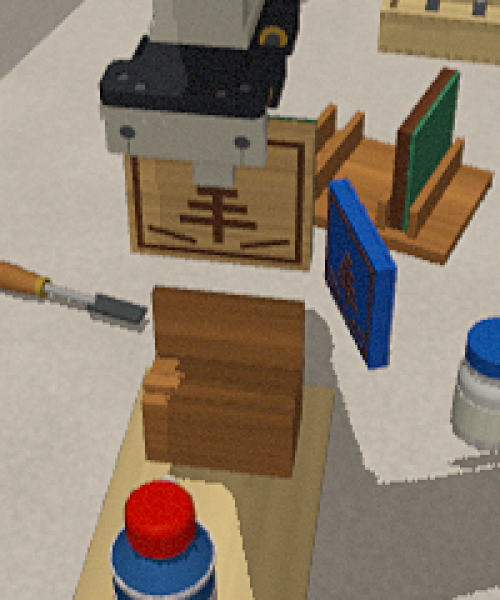

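The carved tree faces the can, and the plaque hangs over the stand, whose back rest top edge is at crop (228,298). I'll lower it slowly and watch the force.

Request:
carry_out([
  [[0.003,-0.001,0.07,0,-1],[0.003,-0.001,0.14,0,-1],[0.003,-0.001,0.21,0,-1],[0.003,-0.001,0.26,0,-1],[0.003,-0.001,0.28,0,-1]],
])

```text
clock: 9.85
tool_pos: [0.5411, 0.1034, 0.1885]
orientation: [180.0, 0.1, 12.2]
force: [-0.2, -0.3, -0.9]
opening: 0.0161
gripper_force: 30.0
```

Request:
carry_out([
  [[0,0,0.04,0,-1],[0,0,0.08,0,-1],[0,0,0.12,0,-1],[0,0,0.16,0,-1],[0,0,0.16,0,-1]],
])

```text
clock: 10.35
tool_pos: [0.5408, 0.1033, 0.1562]
orientation: [180.0, 0.1, 12.3]
force: [-0.6, -0.2, -1.0]
opening: 0.0158
gripper_force: 30.0
```

```bash
python3 - <<'E'
from plan import *
plan([(.5415,.1036,.1424,12.4)])
s=ctrl.snapshot('side')
cv2.imwrite('pics/side4.png',cv2.resize(s['color'][210:390,240:400],None,fx=3,fy=3,interpolation=3)[:,:,::-1])
E
```

```text
[ 0.5415  0.1036  0.1424 12.4   ] -> [ 0.0035 -0.0005  0.0691 -0.0004] mm 14
```

View pics/side4.png

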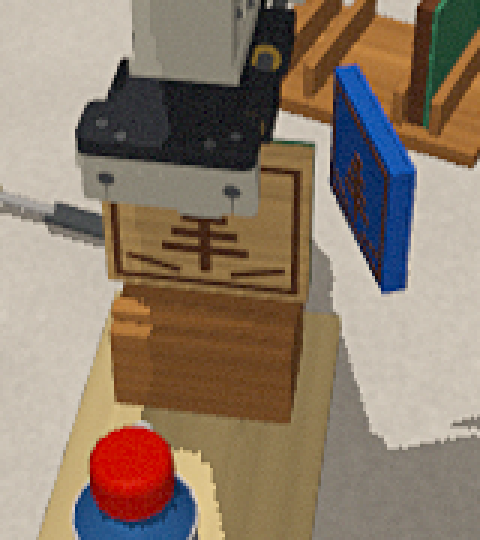

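The plaque sits in front of the back rest, about 5 mm above the lip (bottom edge at crop row ~290), and is centred along the groove. I'll lower it to the floor.

Request:
carry_out([
  [[0.003,0,0.02,0,-1],[0.003,0,0.04,0,-1],[0.003,0,0.055,0,-1],[0.003,0,0.063,0,-1],[0.003,0,0.063,0,-1]],
])

```text
clock: 10.9
tool_pos: [0.542, 0.1037, 0.1447]
orientation: [180.0, 0.0, 12.3]
force: [0.1, 0.4, -0.9]
opening: 0.0159
gripper_force: 30.0
```

Request:
carry_out([
  [[0,0,0.005,0,-1],[0,0,0.005,0,-1]],
])

```text
clock: 11.1
tool_pos: [0.5421, 0.1038, 0.144]
orientation: [-180.0, -0.0, 12.3]
force: [-0.1, -0.3, -2.3]
opening: 0.016
gripper_force: 30.0
```

Request:
carry_out([
  [[0,0,0.005,0,-1],[0,0,0.01,0,-1],[0,0,0.01,0,-1]],
])

```text
clock: 11.4
tool_pos: [0.542, 0.1037, 0.1418]
orientation: [180.0, 0.0, 12.3]
force: [-0.6, 0.2, -1.8]
opening: 0.0158
gripper_force: 30.0
```

Request:
carry_out([
  [[0,0,0.005,0,-1],[0,0,0.005,0,-1]],
])

```text
clock: 11.6
tool_pos: [0.5422, 0.1038, 0.1414]
orientation: [180.0, -0.0, 12.3]
force: [-1.1, -0.8, 4.1]
opening: 0.016
gripper_force: 30.0
```

The floor is touched: force went from -1.8 to +4.1 N at the expected height. I'll release, then lift.

Request:
carry_out([
  [[0,0,0,0,-0.55],[0,0,0,0,-0.3],[0,0,0,0,0],[0,0,0,0,0],[0,0,0,0,0]],
])

```text
clock: 12.1
tool_pos: [0.5421, 0.1038, 0.1409]
orientation: [180.0, 0.0, 12.3]
force: [-0.2, -0.3, 0.2]
opening: 0.0427
gripper_force: 0.0
```

Request:
carry_out([
  [[0,0,-0.05,0,0],[0,0,-0.12,0,0],[0,0,-0.25,0,0],[0,0,-0.4,0,0],[0,0,-0.5,0,0]],
])

```text
clock: 12.6
tool_pos: [0.5428, 0.1039, 0.244]
orientation: [-180.0, -0.2, 12.3]
force: [0.1, 0.4, -0.2]
opening: 0.0437
gripper_force: 0.0
```

```bash
python3 - <<'E'
from fit import *
from plan import plan
t=ctrl.snapshot('top');s=ctrl.snapshot('side')
cv2.imwrite('pics/side5.png',cv2.resize(s['color'][180:400,230:400],None,fx=2.5,fy=2.5,interpolation=3)[:,:,::-1])
m=[x for x in ctrl.silhouettes(s,'plaque') if np.hypot(*(np.array(x['centre'])-(310,262)))<30]
for x in m: print(x['centre'],x['p'],fit([(s,x['mask'])],[box(0,0,.016,.11,.085,.175)],[.5415,.1036,np.radians(102)]))
for n,p in(('t',t),('s',s)):
  r=ctrl.spot_point(p,'cap_top'); print(n,[(x['centre'],x['p'],atz(p,x['centre'],.168)) for x in r[:2]])
plan([(.5027,.2796,.24,12.4),(.5027,.2796,.18,12.4)])
E
```

```text
[308.5, 281.4] 0.82 (array([0.5400235 , 0.10678201, 1.78271343]), np.float64(0.055985867645060416))
t []
s [([282.8, 362.3], 0.68, array([0.49990418, 0.280659  , 0.168     ]))]
[ 0.5027  0.2796  0.24   12.4   ] -> [-4.200e-03 -9.009e-01  4.500e-03 -4.000e-04] mm 180
[ 0.5027  0.2796  0.18   12.4   ] -> [ 0.   0.   0.3 -0. ] mm 60
```

View pics/side5.png

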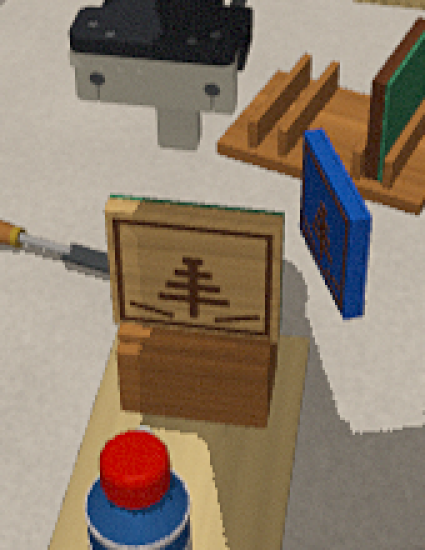

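The plaque stands upright in the groove, with the carved tree facing the can, and the gripper is clear. Next is the cap, at about (0.502, 0.280), pressed with closed fingers.

Request:
carry_out([
  [[0,-0.18,0,0,-1],[0,-0.38,0,0,-1],[0,-0.58,0,0,-1],[0,-0.78,0,0,-1],[-0.005,-0.9,0,0,-1]],
])

```text
clock: 13.35
tool_pos: [0.5018, 0.2815, 0.2397]
orientation: [179.9, 0.1, 12.3]
force: [0.0, -0.3, 0.3]
opening: 0.0095
gripper_force: 0.0
```

Request:
carry_out([
  [[0,0,0.08,0,-1],[0,0,0.16,0,-1],[0,0,0.24,0,-1],[0,0,0.3,0,-1],[0,0,0.3,0,-1]],
])

```text
clock: 13.85
tool_pos: [0.5018, 0.2785, 0.1785]
orientation: [179.9, 0.2, 12.3]
force: [-0.6, 0.7, 0.4]
opening: 0.0006
gripper_force: 0.0
```

```bash
python3 - <<'E'
from plan import *
plan([(.502,.280,.172,12.4)])
s=ctrl.snapshot('side');save(s,'x.png')
cv2.imwrite('pics/side6.png',cv2.resize(s['color'][230:430,210:390],None,fx=2.5,fy=2.5,interpolation=3)[:,:,::-1])
E
```

```text
[ 0.502  0.28   0.172 12.4  ] -> [ 0.0025 -0.0071  0.0326 -0.0004] mm 7
```

View pics/side6.png

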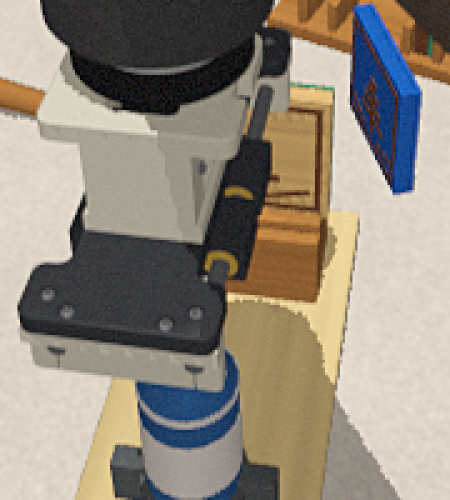

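The gripper is over the can and hides the cap, and the plaque is still standing behind it. I'll press in small steps, watching the force.

Request:
carry_out([
  [[0,-0.003,0.03,0,-1],[0,-0.003,0.05,0,-1],[0,-0.003,0.065,0,-1],[0,-0.003,0.08,0,-1],[0,-0.003,0.08,0,-1]],
])

```text
clock: 14.4
tool_pos: [0.5029, 0.2801, 0.1654]
orientation: [-180.0, -0.0, 12.3]
force: [-2.9, -0.1, 6.7]
opening: 0.0001
gripper_force: 2.9
```

Request:
carry_out([
  [[0,0,0.012,0,-1],[0,0,0.024,0,-1],[0,0,0.024,0,-1],[0,0,0.024,0,-1]],
])

```text
clock: 14.8
tool_pos: [0.5029, 0.2801, 0.1615]
orientation: [-180.0, -0.1, 12.3]
force: [-4.1, -0.5, 9.3]
opening: 0.0003
gripper_force: 4.8
```

Request:
carry_out([
  [[0,0,0.006,0,-1],[0,0,0.006,0,-1],[0,0,0.006,0,-1],[0,0,0.006,0,-1],[0,0,0.006,0,-1]],
])

```text
clock: 15.3
tool_pos: [0.503, 0.2801, 0.1612]
orientation: [-180.0, -0.1, 12.3]
force: [-6.2, -0.7, 15.9]
opening: 0.0003
gripper_force: 8.0
```

Request:
carry_out([
  [[0,0,-0.04,0,-1],[0,0,-0.1,0,-1],[0,0,-0.25,0,-1],[0,0,-0.4,0,-1],[0,0,-0.5,0,-1]],
])

```text
clock: 15.8
tool_pos: [0.5033, 0.2803, 0.2616]
orientation: [-179.9, -0.1, 12.3]
force: [0.4, 0.6, 0.3]
opening: 0.0005
gripper_force: 0.0
```

Request:
carry_out([
  [[-0.1,-0.2,0,0,-1],[-0.2,-0.4,0,0,-1],[-0.2,-0.6,0,0,-1],[-0.2,-0.7,0,0,-1],[-0.2,-0.7,0,0,-1]],
])

```text
clock: 16.3
tool_pos: [0.4333, 0.4106, 0.2586]
orientation: [180.0, 0.0, 12.4]
force: [-0.3, -0.3, -0.5]
opening: 0.0004
gripper_force: 0.0
```

```bash
python3 - <<'E'
from h import *
s=ctrl.snapshot('side');t=ctrl.snapshot('top')
o=ctrl.get_obs();print(o['force'],o['tool_pos'],o['clock'])
cv2.imwrite('pics/end.png',np.hstack([cv2.resize(s['color'][180:480,200:440],None,fx=1.6,fy=1.6),cv2.resize(t['color'][120:420,150:480],None,fx=1.24,fy=1.6)])[:,:,::-1])
E
```

```text
[-0.32065179  0.08007513  1.27816653] [0.43384118 0.40833817 0.25863187] 16.4
```

View pics/end.png

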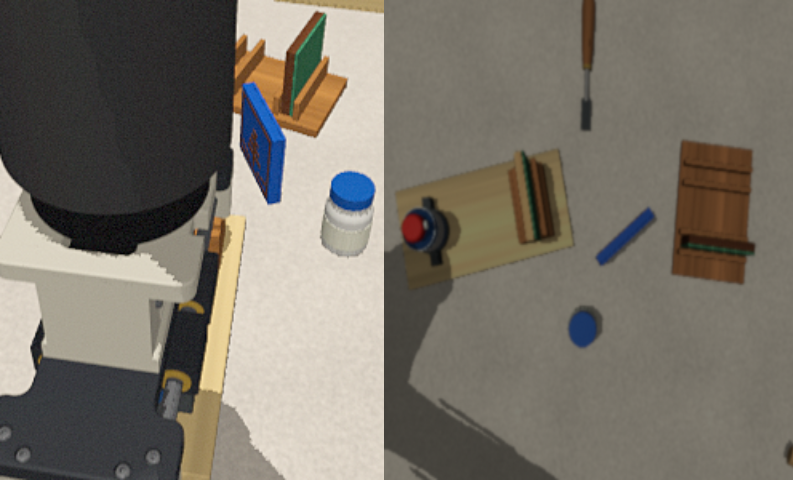

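The cap reached its stop (15.9 N at z = 0.161). The top view shows the plaque in the groove, with its pale side towards the can at crop (525,197), the bystanders where they were, and the arm clear. Handing in.

```bash
python3 -c "
from plant import ctrl
print(ctrl.close_job())"
```

```text
the job is handed in; nothing more can be done
None
```

The pale plaque stands in the spray stand with its carved side to the can, the cap was pressed to its stop and released, and the job is handed in; the hand-in gave no verdict.

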